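# Look over a transformer, seat it in the test jig and hold the test slide at its index

### The job

Pick up the small steel transformer and hold it up still over the round disc at lens height, first with its ridged side squarely facing the lens, then turned round with the plain opposite side facing it, pausing a second each time. Then seat it upright, fully down, in the pocket of the test jig and let go of it. Last, pull the jig's spring-return slide out by its handle until its pointer lines up with the index tip and finish while still holding it there, leaving the other small parts where they stand.

Things in the scene. Friction and masses are not known exactly. Their poses are not given: they have to be found in the camera images.
- transformer: Loose upright steel-cased transformer, a block 36 (its x) x 46 (its y) x 60 mm tall, about 0.3 kg, with two tiny brass studs on top. Origin: centre of its underside, z up. A vertical ridge, 14 mm wide, 5 mm proud, from 22 mm above the underside to the top, runs down the middle of its +x side; the -x side is the plain opposite side. Can be gripped from above across either pair of sides. Starts standing on the work surface at any yaw, among the other small parts.
- ridge (a point): Point on the middle of the transformer's ridge: 23 mm from the block's centre along its +x, 40 mm above its underside.
- station: Fixed inspection station: dark base plate 200 x 90 x 6 mm with a round aluminium disc (60 mm diameter, top 8 mm above the work surface) and a low black camera. Origin: centre of the disc, at work surface height. Its +x axis points from the disc to the lens; the lens looks back along -x. The base reaches from 40 mm before the disc's centre (-x) to 160 mm behind it (+x). The camera stands from 100 to 180 mm along +x, is 56 mm wide and 110 mm high.
- lens (a point): Centre of the lens's front glass, 100 mm from the disc's centre, 85 mm above the work surface: the middle of the shown transformer should be about at this height (its underside about 55 mm up).
- jig: Fixed grey test jig. Origin: on the work surface, under the centre line. Block from -60 to +75 mm in x, 110 mm wide in y, 36 mm high, with a pocket in its top; a low black contact strip behind the pocket (+x), 43 mm high. From the block's -x side an 8 mm thick bed reaches to x = -195 mm (dark; y from -70 to +30 mm); the slide moves above it.
- nest (a point): Centre of the pocket's floor, 22 mm above the work surface (jig x = +10 mm, y = 0). The pocket is 14 mm deep, 41 mm along the jig's x and 51 mm along its y, so the transformer goes in with its x axis along the jig's x, either way round.
- slide (a joint): Travel of the spring-return slide in m: 0 home, growing as it is pulled out along the jig's -x; end stop 0.075. The spring pulls it home with about 4 N at 0 and 11 N at 0.055; let go, it runs home. The index tip is set between 0.030 and 0.056.
- handle (a point): Centre of the top edge of the slide's black upright handle blade, 80 mm above the work surface; moves with the slide. The blade is 12 mm thick along the jig's x, 50 mm wide along its y, and reaches from 10 to 80 mm height. At home there are 39 mm free between the blade and the jig's block; two 10 mm rods run there below 20 mm height.
- pointer (a point): Tip of the 5 mm wide metal pointer that sticks out of the handle blade to the jig's -y side, 20 mm above the work surface, at the middle of the blade's thickness; moves with the slide.
- index: Fixed metal index clamp on the jig's bed, 20 x 20 mm, 26 mm high above the work surface, with a 5 mm wide tip pointing to the jig's +y, towards the pointer's path. Origin: below the end of the tip, on the bed, 8 mm above the work surface; its axes are parallel to the jig's. The slide is at the mark when the pointer has the same x in this frame as the tip (x = 0).
- capacitor: Bystander: upright round aluminium capacitor, 36 mm diameter, 58 mm tall. Origin: centre of its underside.
- dial_knob: Bystander: round aluminium knob with a black skirt, 38 mm diameter, 28 mm tall. Origin: centre of its underside.
- screw_jar: Bystander: small round jar, 44 mm diameter, 45 mm tall. Origin: centre of its underside.

How it is judged (in metres and radians):
On the way, in this order (a step that is already met when the one before it is completed fails the run):
1. the transformer is held still over the disc at lens height with its ridged side facing the lens (horizontal distance between transformer and station below 0.02 m and height (world z) of transformer between 0.025 and 0.085 m and angle between transformer's own z axis and vertical below 0.25 rad and angle between the x axis of transformer and the x axis of station, either way round below 0.3 rad and contact force between the fingers and transformer above 0.5 N and linear speed of transformer below 0.03 m/s and x of ridge in the frame of station above 0 m), for 0.4 s.
2. then the same with the plain opposite side facing the lens (horizontal distance between transformer and station below 0.02 m and height (world z) of transformer between 0.025 and 0.085 m and angle between transformer's own z axis and vertical below 0.25 rad and angle between the x axis of transformer and the x axis of station, either way round below 0.3 rad and contact force between the fingers and transformer above 0.5 N and linear speed of transformer below 0.03 m/s and x of ridge in the frame of station below 0 m), for 0.4 s.
3. the transformer sits fully down in the jig's pocket, let go, before the slide is pulled (horizontal distance between transformer and nest below 0.006 m and height (world z) of transformer below 0.0255 m and angle between transformer's own z axis and vertical below 0.08 rad and contact force between the fingers and transformer below 0.2 N and linear speed of transformer below 0.02 m/s and value of joint slide below 0.01 m), for 0.2 s.
At the end, for the whole second after the job is handed in: The fingers hold the slide out, still, with over 2 N, its pointer within 4 mm of the index tip along the travel; the transformer stands upright in the pocket, fully down within 3.5 mm, within 6 mm of its centre, untouched by the fingers (horizontal distance between transformer and nest below 0.006 m and height (world z) of transformer below 0.0255 m and angle between transformer's own z axis and vertical below 0.08 rad and contact force between the fingers and transformer below 0.2 N and linear speed of transformer below 0.02 m/s and x of pointer in the frame of index between -0.004 and 0.004 m and velocity of joint slide between -0.01 and 0.01 m/s and contact force between the fingers and slide above 2 N); the arm keeps its last pose, push and grip.
It fails at once if another small part is moved by more than 20 mm (distance of any of capacitor, dial_knob, screw_jar from where it was at the start of the episode above 0.02 m).
It also fails if it takes over 72 s, if anything falls off the work surface, if the arm or the gripper's body presses on something with over 40 N, if the wrist force passes 120 N, or if a joint passes its speed limit or range.

### The arm

A 6-joint arm with a two-finger parallel gripper is mounted at the origin on the work surface. World frame = base frame: x ahead of the robot, y to its left, z up, the work surface at z = 0. Lengths are in mm, angles in rad, forces in N, time in s.
With the tool pointing down it reaches from about 275 to 1000 mm from the base axis. Payload 8.4 kg.
Tool frame: the origin (TCP) lies at the very end of the fingers, on their centre line; the grasp point (between the pads) lies 19 mm behind it; z points along the fingers, y is the direction in which the jaws open and shut (so a half turn about z gives the same grasp; the last joint's range is limited). The gripper opens to 85 mm and grips with 20 to 120 N. Pads are 22 mm wide; open, the fingers measure 114 mm over their backs; the gripper's body (76 mm by 85 mm) begins 54 mm behind the grasp point. The pads swing forward as they close: fully open they stand 13 mm farther back than shut.
Start: joints at [-1.291, 0.353, 1.633, -0, 1.155, -0.002], TCP at [173.802, -600.351, 231.281] pointing down, gripper open.
Joint ranges: [-2.63, 2.63], [-0.92, 2.1], [0.06, 2.66], [-1.3, 4.44], [0, 2.69], [-3.02, 3.02]. Speed limits (rad/s): [2.22, 2.22, 2.79, 3.14, 3.14, 3.14].

### API

Orientations are given as [roll, pitch, yaw] about the fixed x, y, z axes, in that order (R = Rz(yaw) Ry(pitch) Rx(roll)).
In Python, from rig import readout, grab_frame, calibration, r gives the robot as it stands. The module is installed in compiled form; this text tells all that it offers.
- The arm moves only by the tool play_rows, never from a script. Its argument "rows" is a list of rows, each a list of 3 entries, a list of its own where there are three numbers: the closure in counts, from 0 (fully open) to 255 (shut), then the shift along the tool's x, y, z in cm, then the turn, a rotation vector about the tool's x, y, z in rad. In form: [[gripper, [dx, dy, dz], [rx, ry, rz]], ...]. A call has 1 to 12 rows; each row is the pose to reach, as a shift and turn from the pose commanded when the call began, along the tool's axes at that moment; what a row does not reach only later rows make up. A row lasts 1/12 s, in which the tool goes at most 41.7 mm and 7.16 degrees, less where a joint would pass 70% of its speed; a pose out of reach is approached as far as the arm can. A call with a gripper value outside its range is refused whole. The fingers move at their own pace and stop on an object; "squeeze" is the grip in N (left out, the last holds). Time passes only in rows, so rows that repeat a pose let the fingers close. It gives the time, the measured TCP pose, the force and the opening at its end, in the units of the state.
- readout.sense(): the state, without advancing time (a new reading comes with each control period).
- grab_frame(name): name is "scene" or "side" or "wrist"; returns (picture, depth): 480x640x3 uint8, red, green, blue; 480x640 float32, mm along the optical axis (not along the pixel's ray), 0 where there is no reading.
- calibration(name): a dict with "vfov" (degrees; the focal length in pixels is half the picture's height over the tangent of half this angle, whatever the lens; pixels are square), "cx", "cy" (the principal point, pixels), "k1" (the pictures are not rectified: a ray, as slopes to the right and down, at radius r is drawn at 1 + k1 r^2 times it, then the intrinsics apply), "cam_to_world" (4x4, takes a point from camera to world coordinates). Camera axes: x right, y down, z forward; pixel columns grow to the right and rows downward; lengths in mm; the calibration is good to about 2 mm. A picture is of the moment at which its call begins: read the wrist's pose just before it. calibration takes no time and is no camera call; for the wrist camera it gives the pose at the moment of the call.
- r.sign_off(): hands the job in, once; it reports no verdict.
The state is a dict: "clock": time; "qpos": joint angles; "qvel": joint speeds; "joint_efforts": joint torques, N m; "eef_pos": TCP position; "tcp_rot": TCP orientation; "contact_force": force on the tool from outside, world axes, zero at the start; "wrist_torque": the same for the moment, N m; "opening": opening from 0.0 (shut) to 1.0 (fully open).
Only numpy, scipy, OpenCV 4.12 (cv2) and the standard library are available. Lean on these libraries where they do the work, as an engineer would, in place of code of your own. Each camera call takes 0.05 s, during which the arm holds its last target.

## Working session

There is one attempt and no reset: what is moved stays moved. The work goes in short steps, Python scripts to look and compute and a tool call to move; the robot and the scene stay as the last step left them, time stands still between calls to the robot, and variables do not carry over. Pictures are saved under pics/ and viewed, and the job is handed in when it is done.

Besides the shell and the picture viewer there is one more tool, called after ">>>" as a command line: name --argument value ..., lists and objects as JSON in quotes. play_rows: Moves the arm, as the interface text tells. Its arguments: {"type":"object","properties":{"rows":{"type":"array"},"squeeze":{"type":"number"}},"required":["rows"]}

```bash
mkdir -p pics; cat > h.py <<'E'
import numpy as np, cv2
from rig import readout, grab_frame, calibration, r
def snap(name, fn):
    c=calibration(name); p,d=grab_frame(name); cv2.imwrite('pics/'+fn+'.png',p[:,:,::-1]); np.savez('pics/'+fn+'.npz',p=p,d=d,T=c['cam_to_world'],v=c['vfov'],cx=c['cx'],cy=c['cy'],k1=c['k1']); return p,d,c
def load(fn):
    z=np.load('pics/'+fn+'.npz'); c=dict(vfov=float(z['v']),cx=float(z['cx']),cy=float(z['cy']),k1=float(z['k1']),cam_to_world=z['T']); return z['p'],z['d'],c
def slopes(c,u,v):
    f=240/np.tan(np.radians(c['vfov'])/2)
    K=np.array([[f,0,c['cx']],[0,f,c['cy']],[0,0,1.]])
    pts=np.stack([np.ravel(u),np.ravel(v)],-1).astype(float).reshape(-1,1,2)
    return cv2.undistortPoints(pts,K,np.array([c['k1'],0,0,0,0.])).reshape(-1,2)
def plane(c,u,v,z):
    s=slopes(c,u,v); T=np.array(c['cam_to_world']); d=np.c_[s,np.ones(len(s))]@T[:3,:3].T; o=T[:3,3]
    return o+d*((z-o[2])/d[:,2])[:,None]
def cloud(c,d,u,v):
    s=slopes(c,u,v); zz=d[np.ravel(v),np.ravel(u)]; T=np.array(c['cam_to_world'])
    return (np.c_[s,np.ones(len(s))]*zz[:,None])@T[:3,:3].T+T[:3,3]
E
python3 - <<'E'
from h import *
for n in ['scene','side','wrist']:
    p,d,c=snap(n,n+'0'); print(n,c['vfov'],c['cx'],c['cy'],c['k1'],np.round(c['cam_to_world'],3).tolist())
print(readout.sense())
E
```

```text
scene 50.72360183055659 313.82310106488677 241.31557109313576 -0.03787626523240391 [[-0.648, 0.558, -0.518, 1017.228], [0.761, 0.463, -0.454, 434.281], [-0.014, -0.689, -0.725, 714.049], [0.0, 0.0, 0.0, 1.0]]
side 50.6802469026321 325.11614439049674 234.28201032123357 -0.04022629247699886 [[0.976, -0.147, 0.158, 376.632], [-0.216, -0.636, 0.741, -752.807], [-0.009, -0.757, -0.653, 776.264], [0.0, 0.0, 0.0, 1.0]]
wrist 61.19272799482763 316.9865297740673 237.5181853406217 -0.05154829420330999 [[0.278, -0.91, -0.309, 252.757], [-0.961, -0.263, -0.089, -577.293], [-0.0, 0.322, -0.947, 372.21], [0.0, 0.0, 0.0, 1.0]]
{'clock': 0.15, 'qpos': array([-1.29138563e+00,  3.53504807e-01,  1.63396284e+00, -3.16304953e-05,
        1.15516370e+00, -2.39365017e-03]), 'qvel': array([ 8.98536434e-05, -1.69503718e-03, -1.28713436e-03, -3.79187192e-04,
        2.20505606e-04, -8.21045166e-04]), 'joint_efforts': array([ 1.60460393e-03, -6.05634284e+01, -3.42338741e+01, -5.83801807e-05,
        6.04922956e-03,  3.46075399e-05]), 'eef_pos': array([ 173.7028558 , -600.00979974,  230.72448922]), 'tcp_rot': array([-3.14055389e+00,  2.64378727e-05,  2.81817147e-01]), 'contact_force': array([-0.40884297,  0.17887488, -0.22218873]), 'wrist_torque': array([ 0.00251263, -0.00935979, -0.00449919]), 'opening': 1.0023792618370577}
```

View pics/scene0.png

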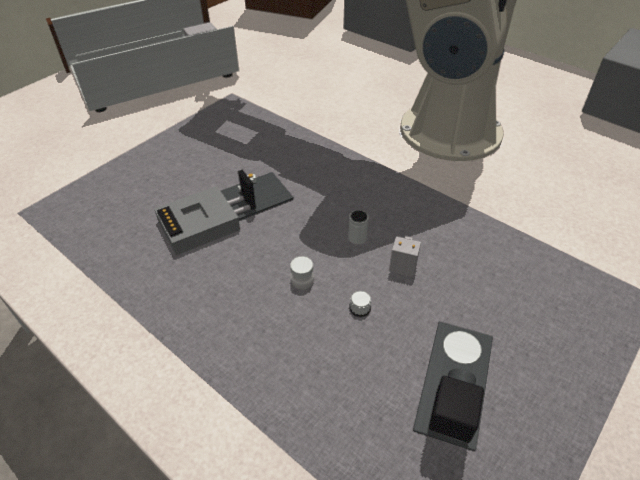

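View pics/side0.png

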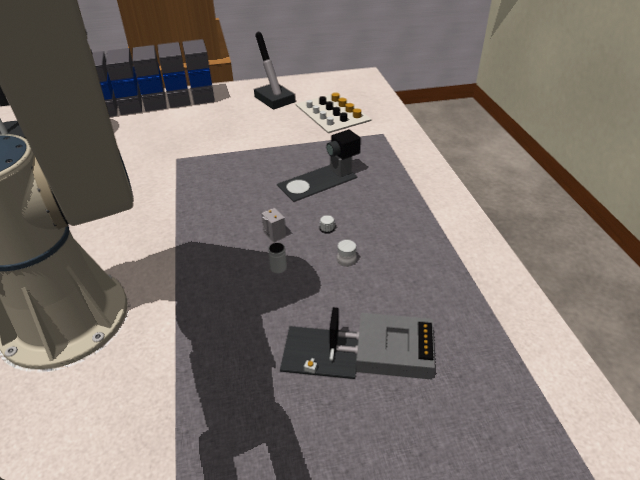

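View pics/wrist0.png

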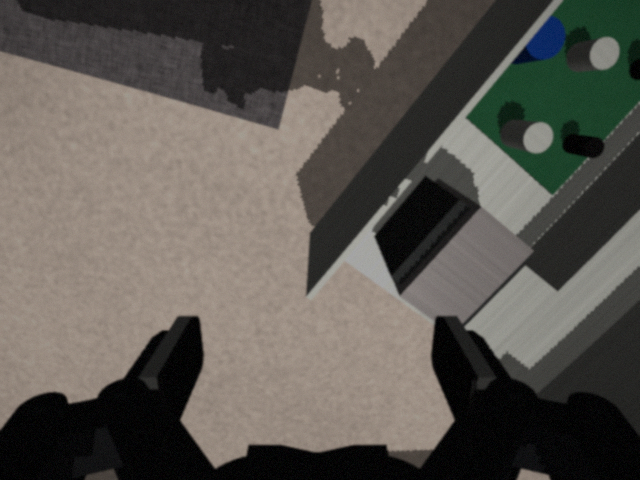

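The scene view shows the jig (about 200,215), the capacitor (358,227), the jar (302,272), the knob (361,303), the transformer (405,255) and the station (455,380). I'll zoom in and take depth measurements.

```bash
python3 - <<'E'
from h import *
a,_,_=load('scene0'); b,_,_=load('side0')
def cr(p,u0,u1,v0,v1,w,h): return cv2.resize(p[v0:v1,u0:u1],(w,h),interpolation=cv2.INTER_CUBIC)
o=np.vstack([np.hstack([cr(a,375,435,225,285,300,300),cr(b,245,305,195,255,300,300)]),np.hstack([cr(a,145,305,150,270,400,300)[:, :300],cr(b,275,445,295,385,300,300)])])
cv2.imwrite('pics/z1.png',o[:,:,::-1])
# jig depth: top plane
for fn,box in [('scene0',(145,305,160,260)),('side0',(275,445,300,385)),('scene0',(380,430,230,285)),('side0',(255,295,200,245))]:
    p,d,c=load(fn); u,v=np.meshgrid(np.arange(box[0],box[1]),np.arange(box[2],box[3])); P=cloud(c,d,u,v); 
    h=np.histogram(P[:,2],bins=np.arange(-6,90,4)); print(fn,box,h[0].tolist())
E
```

```text
scene0 (145, 305, 160, 260) [406, 8811, 1467, 1254, 183, 200, 373, 257, 178, 335, 1708, 285, 227, 19, 21, 15, 26, 20, 24, 19, 40, 75, 1]
side0 (275, 445, 300, 385) [526, 5336, 1171, 2266, 280, 249, 529, 304, 156, 623, 2084, 384, 240, 17, 12, 11, 13, 13, 12, 15, 46, 110, 0]
scene0 (380, 430, 230, 285) [91, 1584, 142, 38, 40, 35, 36, 38, 45, 38, 38, 47, 39, 37, 47, 92, 338, 11, 1, 0, 0, 0, 0]
side0 (255, 295, 200, 245) [140, 939, 108, 30, 23, 27, 23, 32, 32, 30, 28, 31, 31, 22, 34, 87, 167, 7, 0, 0, 0, 0, 0]
```

View pics/z1.png

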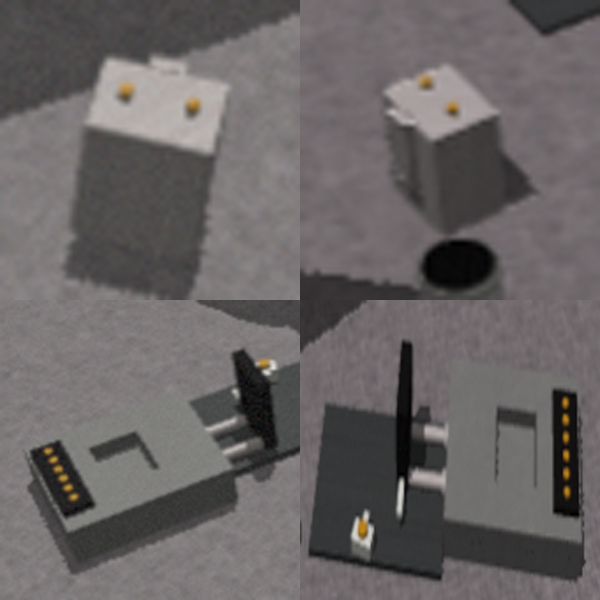

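The ridge faces away from the scene camera and towards the lower left in the side view. The jig, pocket, pointer and index are all visible, so I'll measure them now.

```bash
python3 - <<'E'
from h import *
def pts(fn,box,z0,z1):
    p,d,c=load(fn); u,v=np.meshgrid(np.arange(box[0],box[1]),np.arange(box[2],box[3])); P=cloud(c,d,u,v); m=(P[:,2]>z0)&(P[:,2]<z1)&(np.ravel(d[np.ravel(v),np.ravel(u)])>0); return P[m],p[np.ravel(v),np.ravel(u)][m]
def rect(n,P):
    r=cv2.minAreaRect(P[:,:2].astype(np.float32)); print(n,len(P),np.round(P.mean(0),1),'rect',np.round(r[0],1),np.round(r[1],1),round(r[2],1))
for fn,b in [('scene0',(380,430,230,285)),('side0',(255,295,200,245))]: rect('transf '+fn,pts(fn,b,56,63)[0])
for fn,b in [('scene0',(145,245,170,260)),('side0',(350,445,300,385))]: rect('jigtop '+fn,pts(fn,b,33.5,38.5)[0])
for fn,b in [('scene0',(230,265,160,225)),('side0',(320,345,300,345))]: rect('handle '+fn,pts(fn,b,74,83)[0])
for fn,b in [('scene0',(430,490,370,430)),('side0',(325,370,125,180))]: rect('cam '+fn,pts(fn,b,106,114)[0])
for fn,b in [('scene0',(410,500,315,450)),('side0',(270,360,160,205))]:
    P,C=pts(fn,b,3,12); rect('base '+fn,P); m=C.min(1)>140; rect('disc',P[m])
for n,b1,b2 in [('cap',(340,375,205,250),(265,290,240,275)),('knob',(345,375,288,320),(318,338,212,235)),('jar',(288,318,255,295),(335,360,238,268))]:
    rect(n,pts('scene0',b1,20,70)[0]);rect(n,pts('side0',b2,20,70)[0])
P,C=pts('side0',(275,330,345,380),20,32); rect('index',P)
E
```

```text
transf scene0 418 [453.5 156.6  59.2] rect [451.3 155.4] [43.5 45.7] 22.3
transf side0 235 [447.3 143.9  58.8] rect [450.6 114.2] [ 45.6 127.6] 3.1
jigtop scene0 1828 [ 614.9 -214.1   35.7] rect [ 603.5 -214.3] [114.3 174. ] 70.6
jigtop side0 2319 [ 606.2 -225.9   35.5] rect [ 617.3 -223.8] [111.2 134. ] 70.8
handle scene0 116 [ 518.  -182.    78.6] rect [ 516.5 -183.9] [51.9 12.8] 70.3
handle side0 156 [ 511.2 -188.7   78.6] rect [ 511.8 -186.9] [49.9 12. ] 70.6
cam scene0 1900 [680.9 378.9 109.7] rect [675.1 376.9] [69.6 55.5] 20.5
cam side0 248 [674.  371.5 108.8] rect [675.5 373.6] [60.2 60.8] 19.2
base scene0 4201 [583.7 336.6   6.4] rect [582.4 346.2] [242.7 150.2] 32.9
disc 941 [538.5 326.3   8.1] rect [537.7 325.5] [59.2 59.7] 1.2
base side0 1216 [577.8 334.2   5.6] rect [581.3 345.6] [201.  241.4] 76.5
disc 231 [533.7 324.5   6.9] rect [533.7 325.8] [60.8 55.4] 79.1
cap 456 [451.6  49.3  46.9] rect [446.4  45.5] [37.3 35.3] 26.9
cap 360 [440.4  34.9  46.6] rect [440.9  42.1] [38.4 35.2] 66.7
knob 283 [579.8 152.2  26.7] rect [579.4 151.5] [33.1 34.2] 32.8
knob 128 [572.9 145.5  25.4] rect [571.8 146.3] [32.7 32.2] 50.3
jar 477 [599.4  37.5  40. ] rect [596.3  34.5] [40.8 39.6] 47.7
jar 307 [589.7  24.8  39. ] rect [591.2  30. ] [40.6 39.1] 74.2
index 91 [ 458.4 -233.2   23.3] rect [ 459.7 -230.2] [21.  20.7] 59.2
```

```bash
cat >> h.py <<'E'
from scipy.spatial.transform import Rotation as Ro
def togo(x,y,z,yawdeg,show=True):
    s=readout.sense(); R0=Ro.from_euler('xyz',s['tcp_rot']); Rt=Ro.from_euler('xyz',[np.pi,0,np.radians(yawdeg)])
    sh=R0.inv().apply(np.array([x,y,z])-s['eef_pos'])/10; rv=(R0.inv()*Rt).as_rotvec()
    print('t',round(s['clock'],2),'tcp',np.round(s['eef_pos'],1),'yaw',round(np.degrees(s['tcp_rot'][2]),2),'q6',round(s['qpos'][5],2),'F',np.round(s['contact_force'],1),'op',round(s['opening'],3))
    print('shift cm',np.round(sh,2).tolist(),'rot',np.round(rv,4).tolist(), 'deg',np.round(np.degrees(rv),1).tolist())
E
python3 -c "
from h import *
togo(451,152,180,22)"
```

```text
t 0.15 tcp [ 173.7 -600.   230.7] yaw 16.15 q6 -0.0 F [-0.4  0.2 -0.2] op 1.002
shift cm [47.55, -64.52, 5.14] rot [-0.001, -0.0, -0.1022] deg [-0.1, -0.0, -5.9]
```

>>> play_rows --rows '[[0, [47.5, -64.5, 5.1], [0, 0, -0.102]], [0, [47.5, -64.5, 5.1], [0, 0, -0.102]], [0, [47.5, -64.5, 5.1], [0, 0, -0.102]], [0, [47.5, -64.5, 5.1], [0, 0, -0.102]], [0, [47.5, -64.5, 5.1], [0, 0, -0.102]], [0, [47.5, -64.5, 5.1], [0, 0, -0.102]], [0, [47.5, -64.5, 5.1], [0, 0, -0.102]], [0, [47.5, -64.5, 5.1], [0, 0, -0.102]], [0, [47.5, -64.5, 5.1], [0, 0, -0.102]], [0, [47.5, -64.5, 5.1], [0, 0, -0.102]], [0, [47.5, -64.5, 5.1], [0, 0, -0.102]], [0, [47.5, -64.5, 5.1], [0, 0, -0.102]]]' --squeeze 50

```text
clock: 1.15
eef_pos: [346.4, -130.3, 199.6]
tcp_rot: [3.141, -0.001, 0.383]
contact_force: [1.8, 0.1, 0.1]
opening: 0.999
```

```bash
python3 -c "
from h import *
togo(451,152,180,22)"
```

```text
t 1.15 tcp [ 346.4 -130.3  199.6] yaw 21.96 q6 0.82 F [1.8 0.1 0.1] op 0.999
shift cm [20.26, -22.27, 1.96] rot [0.0005, -0.0005, -0.0007] deg [0.0, -0.0, -0.0]
```

>>> play_rows --rows '[[0, [20.3, -22.3, 1.95], [0, 0, 0]], [0, [20.3, -22.3, 1.95], [0, 0, 0]], [0, [20.3, -22.3, 1.95], [0, 0, 0]], [0, [20.3, -22.3, 1.95], [0, 0, 0]], [0, [20.3, -22.3, 1.95], [0, 0, 0]], [0, [20.3, -22.3, 1.95], [0, 0, 0]], [0, [20.3, -22.3, 1.95], [0, 0, 0]], [0, [20.3, -22.3, 1.95], [0, 0, 0]], [0, [20.3, -22.3, 1.95], [0, 0, 0]], [0, [20.3, -22.3, 1.95], [0, 0, 0]], [0, [20.3, -22.3, 1.95], [0, 0, 0]], [0, [20.3, -22.3, 1.95], [0, 0, 0]]]'

```text
clock: 2.15
eef_pos: [450.5, 149.3, 180.0]
tcp_rot: [3.141, 0.001, 0.382]
contact_force: [-0.3, -0.3, -0.2]
opening: 1.001
```

```bash
python3 - <<'E'
from h import *
togo(451,152,180,22)
p,d,c=snap('wrist','w1')
u,v=np.meshgrid(np.arange(640),np.arange(480)); P=cloud(c,d,u,v); m=(P[:,2]>54)&(P[:,2]<66)&(d.ravel()>0)&(np.hypot(P[:,0]-451,P[:,1]-152)<60)
Q=P[m]; print(m.sum(),Q.mean(0)); r_=cv2.minAreaRect(Q[:,:2].astype(np.float32)); print(r_)
mk=m.reshape(480,640); ys,xs=np.where(mk); print(xs.min(),xs.max(),ys.min(),ys.max())
E
```

```text
t 2.15 tcp [450.5 149.3 180. ] yaw 21.91 q6 1.51 F [-0.3 -0.3 -0.2] op 1.001
shift cm [0.15, -0.23, 0.0] rot [0.0002, 0.0006, -0.0015] deg [0.0, 0.0, -0.1]
3542 [449.23119167 155.44608839  58.97085681]
((446.5147705078125, 154.41839599609375), (41.46852111816406, 45.49513244628906), 22.14702606201172)
274 341 199 258
```

View pics/w1.png

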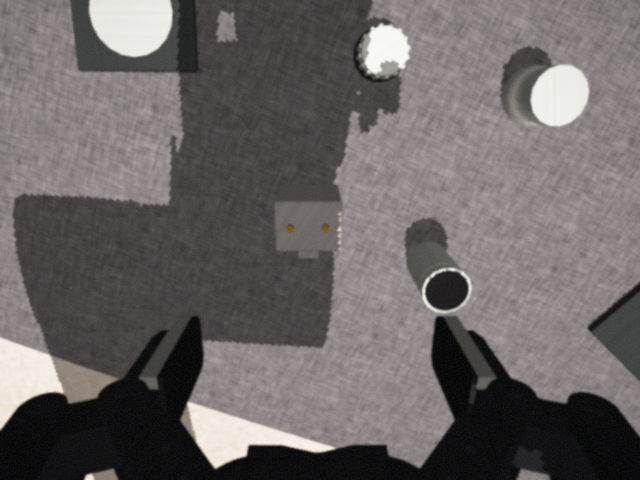

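The wrist view shows the transformer's top at (308,226), with the ridge on its lower edge at (309,255), so the ridge's yaw is about 202°. The block centre is about (449.5,155.5), and I'll descend to TCP z = 22.

```bash
python3 -c "
from h import *
togo(449.7,155.5,22,22.1)"
```

```text
t 2.2 tcp [450.6 149.4 180.1] yaw 21.9 q6 1.51 F [ 0.1  0.3 -1.3] op 1.002
shift cm [0.15, -0.6, 15.81] rot [0.0001, 0.0003, -0.0035] deg [0.0, 0.0, -0.2]
```

>>> play_rows --rows '[[0, [0.15, -0.6, 3], [0, 0, -0.0035]], [0, [0.15, -0.6, 6], [0, 0, -0.0035]], [0, [0.15, -0.6, 9], [0, 0, -0.0035]], [0, [0.15, -0.6, 9], [0, 0, -0.0035]], [0, [0.15, -0.6, 9], [0, 0, -0.0035]], [0, [0.15, -0.6, 9], [0, 0, -0.0035]]]'

```text
clock: 2.7
eef_pos: [450.8, 156.5, 91.3]
tcp_rot: [3.142, -0.001, 0.386]
contact_force: [-0.5, 1.1, 1.0]
opening: 1.001
```

```bash
python3 - <<'E'
from h import *
togo(449.7,155.5,22,22.1)
p,d,c=snap('wrist','w2')
u,v=np.meshgrid(np.arange(640),np.arange(480)); P=cloud(c,d,u,v); m=(P[:,2]>54)&(P[:,2]<66)&(d.ravel()>0)&(np.hypot(P[:,0]-451,P[:,1]-152)<33)
Q=P[m]; print(m.sum(),Q.mean(0)); r_=cv2.minAreaRect(Q[:,:2].astype(np.float32)); print(r_)
E
```

```text
t 2.7 tcp [450.8 156.5  91.3] yaw 22.14 q6 1.52 F [-0.5  1.1  1. ] op 1.001
shift cm [-0.15, 0.05, 6.93] rot [0.0001, -0.0009, 0.0007] deg [0.0, -0.1, 0.0]
7022 [449.78487629 155.76613362  58.95830767]
((446.6413879394531, 154.519287109375), (41.75045394897461, 45.7649040222168), 22.363624572753906)
```

View pics/w2.png

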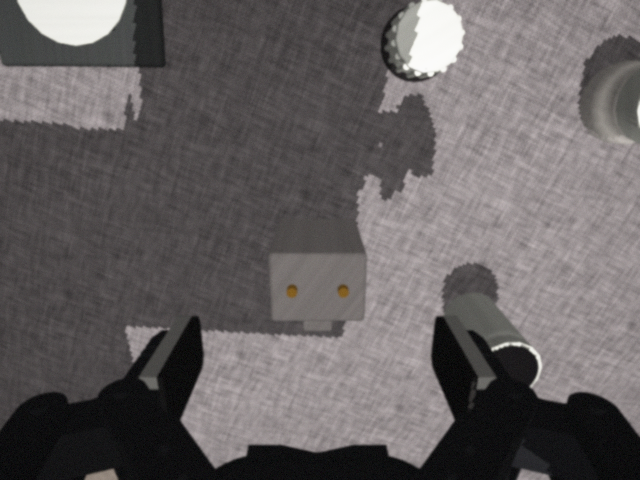

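The jaws are centred on the block: its top spans columns 270–366 and the ridge is at (317,325). I'll descend and close.

>>> play_rows --rows '[[0, [-0.15, 0.05, 2], [0, 0, 0]], [0, [-0.15, 0.05, 4], [0, 0, 0]], [0, [-0.15, 0.05, 6], [0, 0, 0]], [0, [-0.15, 0.05, 6.9], [0, 0, 0]], [0, [-0.15, 0.05, 6.9], [0, 0, 0]], [255, [-0.15, 0.05, 6.9], [0, 0, 0]], [255, [-0.15, 0.05, 6.9], [0, 0, 0]], [255, [-0.15, 0.05, 6.9], [0, 0, 0]], [255, [-0.15, 0.05, 6.9], [0, 0, 0]], [255, [-0.15, 0.05, 6.9], [0, 0, 0]], [255, [-0.15, 0.05, 6.9], [0, 0, 0]], [255, [-0.15, 0.05, 6.9], [0, 0, 0]]]' --squeeze 50

```text
clock: 3.75
eef_pos: [449.9, 156.0, 22.3]
tcp_rot: [3.141, -0.002, 0.387]
contact_force: [-1.0, -0.7, 6.1]
opening: 0.538
```

```bash
python3 - <<'E'
from h import *
togo(449.7,155.5,110,22.1)
p,d,c=snap('wrist','w3')
E
```

```text
t 3.75 tcp [449.9 156.   22.3] yaw 22.2 q6 1.51 F [-1.  -0.7  6.1] op 0.538
shift cm [-0.02, 0.04, -8.77] rot [0.0002, -0.002, 0.0017] deg [0.0, -0.1, 0.1]
```

View pics/w3.png

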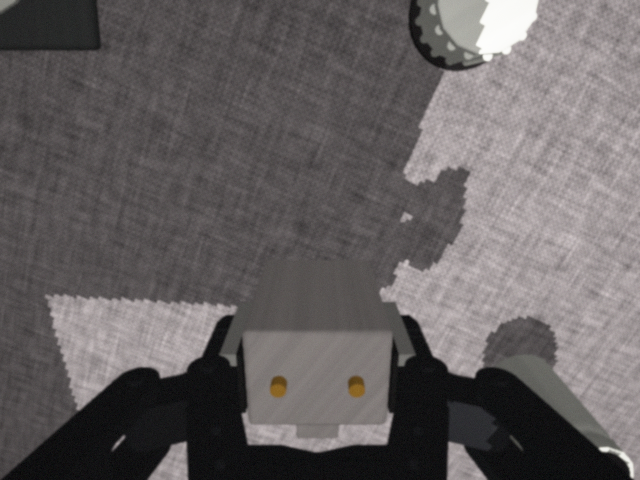

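```bash
python3 - <<'E'
from h import *
togo(536,325.7,110,110)
E
```

```text
t 3.8 tcp [449.9 156.   22.3] yaw 22.2 q6 1.51 F [-1.3 -0.5  7.6] op 0.531
shift cm [14.4, -12.46, -8.75] rot [0.0017, -0.0014, -1.5325] deg [0.1, -0.1, -87.8]
```

>>> play_rows --rows '[[255, [0, 0, -1.5], [0, 0, 0]], [255, [0, 0, -4], [0, 0, 0]], [255, [0, 0, -7], [0, 0, -0.1]], [255, [1, -1, -8.75], [0, 0, -0.2]], [255, [3, -2.6, -8.75], [0, 0, -0.32]], [255, [5, -4.3, -8.75], [0, 0, -0.44]], [255, [7, -6, -8.75], [0, 0, -0.56]], [255, [9, -7.8, -8.75], [0, 0, -0.68]], [255, [11, -9.5, -8.75], [0, 0, -0.8]], [255, [12.5, -10.8, -8.75], [0, 0, -0.92]], [255, [13.5, -11.7, -8.75], [0, 0, -1.04]], [255, [14.4, -12.5, -8.75], [0, 0, -1.16]]]'

```text
clock: 4.8
eef_pos: [535.2, 327.0, 108.7]
tcp_rot: [-3.141, -0.0, 1.554]
contact_force: [-0.1, -0.6, -3.7]
opening: 0.532
```

```bash
python3 - <<'E'
from h import *
togo(536,325.7,77.5,199.6)
E
```

```text
t 4.8 tcp [535.2 327.  108.7] yaw 89.03 q6 0.56 F [-0.1 -0.6 -3.7] op 0.532
shift cm [-0.13, 0.08, 3.12] rot [-0.0, -0.0001, -1.9298] deg [-0.0, -0.0, -110.6]
```

>>> play_rows --rows '[[255, [-0.1, 0.1, 0], [0, 0, -0.11]], [255, [-0.1, 0.1, 0], [0, 0, -0.23]], [255, [-0.1, 0.1, 0.5], [0, 0, -0.35]], [255, [-0.1, 0.1, 1], [0, 0, -0.47]], [255, [-0.1, 0.1, 1.5], [0, 0, -0.59]], [255, [-0.1, 0.1, 2], [0, 0, -0.71]], [255, [-0.1, 0.1, 2.5], [0, 0, -0.83]], [255, [-0.1, 0.1, 3.1], [0, 0, -0.95]], [255, [-0.1, 0.1, 3.1], [0, 0, -1.07]], [255, [-0.1, 0.1, 3.1], [0, 0, -1.19]], [255, [-0.1, 0.1, 3.1], [0, 0, -1.31]], [255, [-0.1, 0.1, 3.1], [0, 0, -1.43]]]'

```text
clock: 5.8
eef_pos: [535.7, 324.7, 77.6]
tcp_rot: [-3.141, -0.0, 2.983]
contact_force: [0.1, -0.2, -4.5]
opening: 0.537
```

```bash
python3 - <<'E'
from h import *
togo(536,325.7,77.5,199.6)
E
```

```text
t 5.8 tcp [535.7 324.7  77.6] yaw 170.93 q6 -0.87 F [ 0.1 -0.2 -4.5] op 0.537
shift cm [-0.01, 0.11, 0.01] rot [-0.0003, -0.0005, -0.5004] deg [-0.0, -0.0, -28.7]
```

>>> play_rows --rows '[[255, [0, 0.1, 0], [0, 0, -0.12]], [255, [0, 0.1, 0], [0, 0, -0.24]], [255, [0, 0.1, 0], [0, 0, -0.36]], [255, [0, 0.1, 0], [0, 0, -0.47]], [255, [0, 0.1, 0], [0, 0, -0.5]], [255, [0, 0.1, 0], [0, 0, -0.5]], [255, [0, 0.1, 0], [0, 0, -0.5]], [255, [0, 0.1, 0], [0, 0, -0.5]], [255, [0, 0.1, 0], [0, 0, -0.5]], [255, [0, 0.1, 0], [0, 0, -0.5]], [255, [0, 0.1, 0], [0, 0, -0.5]], [255, [0, 0.1, 0], [0, 0, -0.5]]]'

```text
clock: 6.8
eef_pos: [536.2, 325.8, 77.5]
tcp_rot: [3.142, -0.0, -2.806]
contact_force: [0.5, -0.2, -4.2]
opening: 0.533
```

```bash
python3 - <<'E'
from h import *
togo(536,325.7,77.5,199.6)
a,_,_=snap('scene','s4'); b,_,_=snap('side','d4'); 
o=np.hstack([cv2.resize(a[240:460,380:540],(400,550)),cv2.resize(b[80:220,250:390],(400,550))])
cv2.imwrite('pics/z4.png',o[:,:,::-1]); 
togo(536,325.7,77.5,199.6)
E
```

```text
t 6.8 tcp [536.2 325.8  77.5] yaw -160.78 q6 -1.36 F [ 0.5 -0.2 -4.2] op 0.533
shift cm [0.02, -0.01, 0.0] rot [0.0, -0.0, -0.0067] deg [0.0, -0.0, -0.4]
t 6.9 tcp [536.2 325.8  77.5] yaw -160.78 q6 -1.36 F [-0.2  0.5 -3.4] op 0.531
shift cm [0.02, -0.01, -0.0] rot [-0.0, -0.0001, -0.0066] deg [-0.0, -0.0, -0.4]
```

View pics/z4.png

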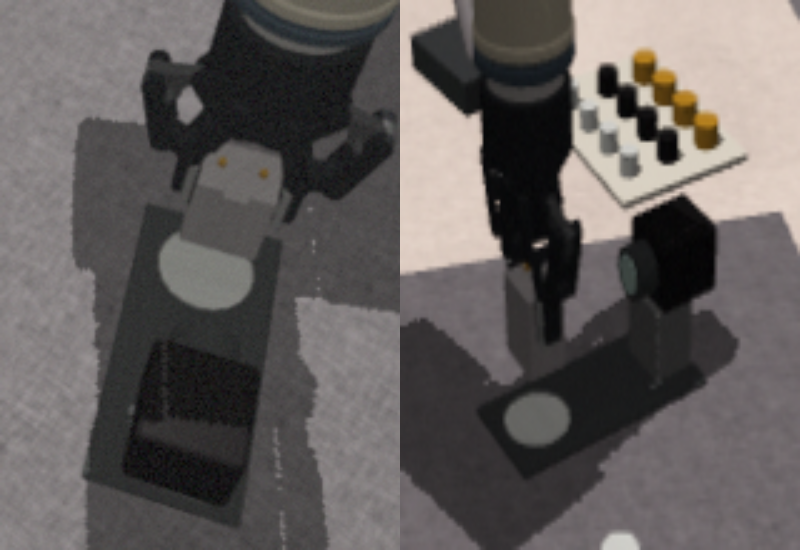

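Both views show the ridge facing the lens, with the transformer over the disc. I'll hold it a little longer, then turn back in the positive direction.

>>> play_rows --rows '[[255, [0, 0, 0], [0, 0, 0]], [255, [0, 0, 0], [0, 0, 0]], [255, [0, 0, 0], [0, 0, 0]], [255, [0, 0, 0], [0, 0, 0]], [255, [0, 0, 0], [0, 0, 0]], [255, [0, 0, 0], [0, 0, 0]], [255, [0, 0, 0], [0, 0, 0.1]], [255, [0, 0, 0], [0, 0, 0.22]], [255, [0, 0, 0], [0, 0, 0.34]], [255, [0, 0, 0], [0, 0, 0.46]], [255, [0, 0, 0], [0, 0, 0.58]], [255, [0, 0, 0], [0, 0, 0.7]]]'

```text
clock: 7.9
eef_pos: [536.3, 325.9, 77.5]
tcp_rot: [3.142, 0.0, 2.771]
contact_force: [0.9, 0.0, -3.8]
opening: 0.532
```

>>> play_rows --rows '[[255, [0, 0, 0], [0, 0, 0.12]], [255, [0, 0, 0], [0, 0, 0.24]], [255, [0, 0, 0], [0, 0, 0.36]], [255, [0, 0, 0], [0, 0, 0.48]], [255, [0, 0, 0], [0, 0, 0.6]], [255, [0, 0, 0], [0, 0, 0.72]], [255, [0, 0, 0], [0, 0, 0.84]], [255, [0, 0, 0], [0, 0, 0.96]], [255, [0, 0, 0], [0, 0, 1.08]], [255, [0, 0, 0], [0, 0, 1.2]], [255, [0, 0, 0], [0, 0, 1.32]], [255, [0, 0, 0], [0, 0, 1.44]]]'

```text
clock: 8.9
eef_pos: [536.2, 325.8, 77.5]
tcp_rot: [3.142, -0.0, 1.331]
contact_force: [0.8, -1.2, -3.5]
opening: 0.536
```

```bash
python3 - <<'E'
from h import *
togo(536,325.7,77.5,19.6)
E
```

```text
t 8.9 tcp [536.2 325.8  77.5] yaw 76.28 q6 0.78 F [ 0.8 -1.2 -3.5] op 0.536
shift cm [-0.02, -0.02, 0.0] rot [-0.0, -0.0, 0.9893] deg [-0.0, -0.0, 56.7]
```

>>> play_rows --rows '[[255, [0, 0, 0], [0, 0, 0.12]], [255, [0, 0, 0], [0, 0, 0.24]], [255, [0, 0, 0], [0, 0, 0.36]], [255, [0, 0, 0], [0, 0, 0.48]], [255, [0, 0, 0], [0, 0, 0.6]], [255, [0, 0, 0], [0, 0, 0.72]], [255, [0, 0, 0], [0, 0, 0.84]], [255, [0, 0, 0], [0, 0, 0.94]], [255, [0, 0, 0], [0, 0, 0.97]], [255, [0, 0, 0], [0, 0, 0.97]], [255, [0, 0, 0], [0, 0, 0.97]], [255, [0, 0, 0], [0, 0, 0.97]]]'

```text
clock: 9.9
eef_pos: [536.3, 325.9, 77.5]
tcp_rot: [-3.142, -0.0, 0.369]
contact_force: [-0.4, -0.3, -4.2]
opening: 0.532
```

>>> play_rows --rows '[[255, [0, 0, 0], [0, 0, 0]], [255, [0, 0, 0], [0, 0, 0]], [255, [0, 0, 0], [0, 0, 0]], [255, [0, 0, 0], [0, 0, 0]], [255, [0, 0, 0], [0, 0, 0]], [255, [0, 0, 0], [0, 0, 0]], [255, [0, 0, 0], [0, 0, 0]], [255, [0, 0, 0], [0, 0, 0]], [255, [0, 0, 0], [0, 0, 0]], [255, [0, 0, 0], [0, 0, 0]]]'

```text
clock: 10.73
eef_pos: [536.2, 325.9, 77.5]
tcp_rot: [-3.142, -0.0, 0.367]
contact_force: [1.0, 0.8, -4.2]
opening: 0.533
```

```bash
python3 - <<'E'
from h import *
p,d,c=snap('wrist','w5')
a,_,_=snap('side','d5')
togo(520,-50,170,-19.3)
o=np.hstack([cv2.resize(p,(400,300)),cv2.resize(a[80:185,250:390],(400,300))]); cv2.imwrite('pics/z5.png',o[:,:,::-1])
E
```

```text
t 10.83 tcp [536.2 325.9  77.5] yaw 21.05 q6 1.75 F [ 0.1 -0.8 -3.5] op 0.532
shift cm [-15.01, 34.5, -9.25] rot [0.0, -0.0, 0.7042] deg [0.0, -0.0, 40.3]
```

View pics/z5.png

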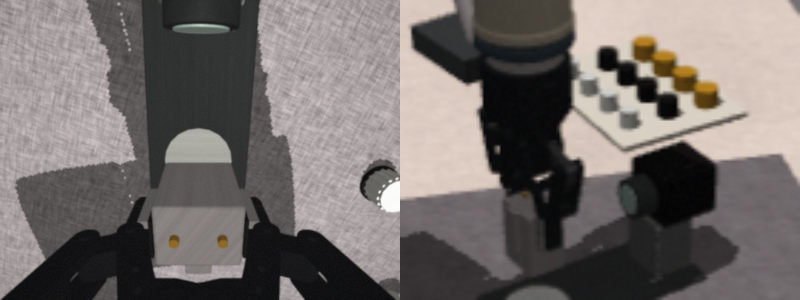

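Plain side faces the lens (ridge at the bottom of the wrist view). Next I'll carry it to a hover in front of the pocket and measure the jig with the wrist camera.

```bash
python3 - <<'E'
from h import *
togo(549,-200,150,-19.3)
E
```

```text
t 10.83 tcp [536.2 325.9  77.5] yaw 21.05 q6 1.75 F [ 0.1 -0.8 -3.5] op 0.532
shift cm [-17.69, 49.54, -7.25] rot [0.0, -0.0, 0.7042] deg [0.0, -0.0, 40.3]
```

>>> play_rows --rows '[[255, [0, 0, -3], [0, 0, 0.05]], [255, [0, 0, -7.2], [0, 0, 0.1]], [255, [-0.9, 2.5, -7.25], [0, 0, 0.18]], [255, [-2.1, 6, -7.25], [0, 0, 0.26]], [255, [-3.5, 9.8, -7.25], [0, 0, 0.34]], [255, [-4.9, 13.6, -7.25], [0, 0, 0.42]], [255, [-6.2, 17.4, -7.25], [0, 0, 0.5]], [255, [-7.6, 21.2, -7.25], [0, 0, 0.58]], [255, [-8.9, 25, -7.25], [0, 0, 0.64]], [255, [-10.3, 28.8, -7.25], [0, 0, 0.7]], [255, [-11.6, 32.6, -7.25], [0, 0, 0.7]], [255, [-13, 36.4, -7.25], [0, 0, 0.7]]]'

```text
clock: 11.83
eef_pos: [545.5, -62.5, 150.3]
tcp_rot: [-3.141, -0.001, -0.333]
contact_force: [1.0, 0.4, -3.6]
opening: 0.528
```

```bash
python3 - <<'E'
from h import *
togo(549,-200,150,-19.3)
E
```

```text
t 11.83 tcp [545.5 -62.5 150.3] yaw -19.08 q6 1.79 F [ 1.   0.4 -3.6] op 0.528
shift cm [4.83, 12.88, 0.03] rot [-0.0002, -0.0007, 0.0039] deg [-0.0, -0.0, 0.2]
```

>>> play_rows --rows '[[255, [1.2, 3.2, 0], [0, 0, 0]], [255, [2.4, 6.4, 0], [0, 0, 0]], [255, [3.6, 9.6, 0], [0, 0, 0]], [255, [4.5, 12, 0], [0, 0, 0]], [255, [4.8, 12.9, 0], [0, 0, 0]], [255, [4.8, 12.9, 0], [0, 0, 0]], [255, [4.8, 12.9, 0], [0, 0, 0]], [255, [4.8, 12.9, 0], [0, 0, 0]]]'

```text
clock: 12.5
eef_pos: [548.6, -197.1, 149.9]
tcp_rot: [-3.141, 0.001, -0.332]
contact_force: [0.1, 0.5, -3.7]
opening: 0.534
```

```bash
python3 - <<'E'
from h import *
togo(549,-200,150,-19.3)
p,d,c=snap('wrist','w6')
togo(549,-200,150,-19.3)
E
```

```text
t 12.5 tcp [ 548.6 -197.1  149.9] yaw -19.05 q6 1.56 F [ 0.1  0.5 -3.7] op 0.534
shift cm [0.13, 0.26, -0.01] rot [-0.0004, 0.0006, 0.0044] deg [-0.0, 0.0, 0.3]
t 12.55 tcp [ 548.7 -196.9  149.9] yaw -19.01 q6 1.56 F [ 0.6 -0.6 -3.9] op 0.535
shift cm [0.13, 0.29, -0.01] rot [-0.0003, 0.0006, 0.0051] deg [-0.0, 0.0, 0.3]
```

View pics/w6.png

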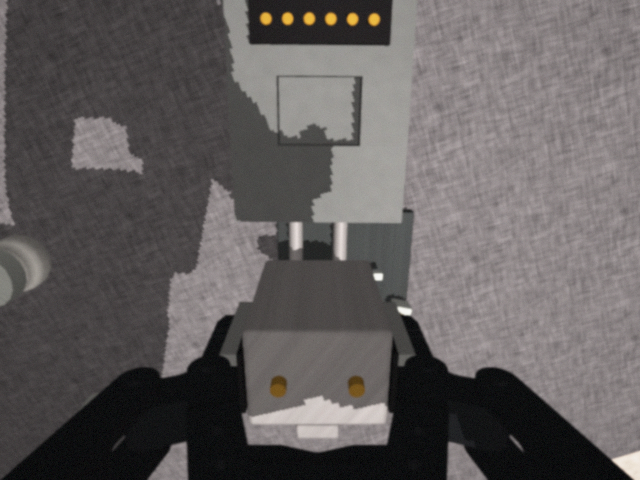

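The pocket's outline is at about (277,76), (362,76), (360,145), (278,145), and the transformer top spans (244–392, 331–424). I'll refine these.

```bash
python3 - <<'E'
from h import *
p,d,c=load('w6')
o=cv2.resize(p[60:160,260:380],(720,600),interpolation=cv2.INTER_CUBIC); cv2.imwrite('pics/z6.png',o[:,:,::-1])
q=np.array([(277,76),(362,76),(360,145),(278,145)],float); P=plane(c,q[:,0],q[:,1],36); print(P.round(1)); print('centre',P.mean(0)); print(np.linalg.norm(np.diff(P[:, :2],axis=0),axis=1), 'dir',np.degrees(np.arctan2(*(P[1]-P[2]+P[0]-P[3])[[1,0]])))
u,v=np.meshgrid(np.arange(225,420),np.arange(0,225)); Q=cloud(c,d,u,v); 
fl=Q[(Q[:,2]>18)&(Q[:,2]<26)&(np.hypot(Q[:,0]-619,Q[:,1]+225)<40)]; print('floor',len(fl),cv2.minAreaRect(fl[:,:2].astype(np.float32)))
tp=Q[(Q[:,2]>33)&(Q[:,2]<45)]; print('top',cv2.minAreaRect(tp[:,:2].astype(np.float32)),np.median(tp[:,2]))
u,v=np.meshgrid(np.arange(235,400),np.arange(325,430)); Q=cloud(c,d,u,v); print(np.histogram(Q[:,2],bins=np.arange(170,200,2)))
t=Q[(Q[:,2]>182)&(Q[:,2]<194)]; print('trans',len(t),cv2.minAreaRect(t[:,:2].astype(np.float32)),np.median(t[:,2]))
q=np.array([(244,331),(390,331),(393,424),(246,424)],float); P=plane(c,q[:,0],q[:,1],187.5); print(P.round(1),P.mean(0),np.degrees(np.arctan2(*(P[1]-P[2]+P[0]-P[3])[[1,0]])))
E
```

```text
[[ 647.2 -206.7   36. ]
 [ 630.9 -254.1   36. ]
 [ 592.9 -241.    36. ]
 [ 609.4 -193.1   36. ]]
centre [ 620.09687572 -223.71414443   36.        ]
[50.15252256 40.20661297 50.72796723] dir -19.404403400377692
floor 5456 ((620.2897338867188, -223.54759216308594), (51.017494201660156, 41.31558609008789), 70.51542663574219)
top ((615.9813842773438, -222.06716918945312), (110.95431518554688, 132.21066284179688), 70.7389907836914) 35.17946489655287
(array([   21,    57,    56,    49,    44,    85,   515,  3410, 10506,
         932,   435,    15,     1,     0]), array([170, 172, 174, 176, 178, 180, 182, 184, 186, 188, 190, 192, 194,
       196, 198]))
trans 15813 ((547.408203125, -197.1057586669922), (51.30862045288086, 38.91727066040039), 71.28369140625) 186.4540741640056
[[ 572.6 -183.   187.5]
 [ 558.5 -223.7  187.5]
 [ 524.4 -215.3  187.5]
 [ 540.1 -170.1  187.5]] [ 548.92227902 -198.00818715  187.5       ] -17.726022104602972
```

View pics/z6.png

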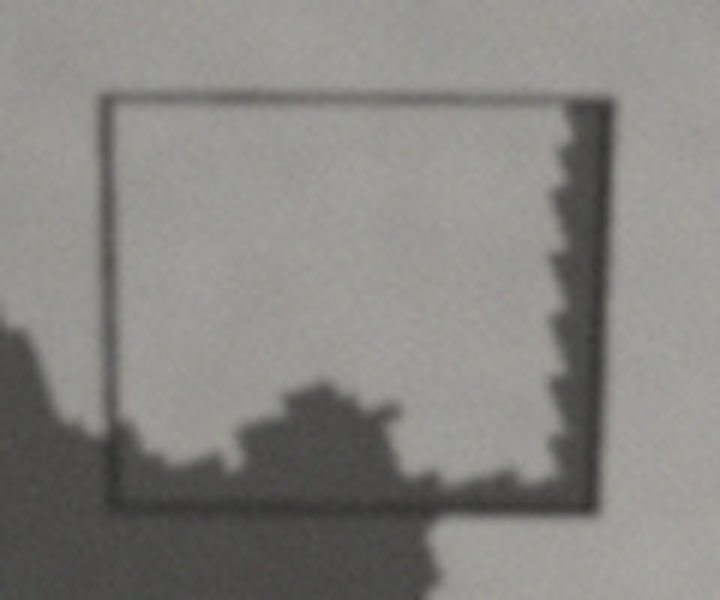

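```bash
python3 - <<'E'
from h import *
togo(620.1,-223.6,68,-19.4)
E
```

```text
t 12.55 tcp [ 548.7 -196.9  149.9] yaw -19.01 q6 1.56 F [ 0.6 -0.6 -3.9] op 0.535
shift cm [7.63, 0.2, 8.19] rot [-0.0003, 0.0006, 0.0068] deg [-0.0, 0.0, 0.4]
```

>>> play_rows --rows '[[255, [2, 0.2, 0], [0, 0, 0.007]], [255, [4, 0.2, 0], [0, 0, 0.007]], [255, [6, 0.2, 0], [0, 0, 0.007]], [255, [7.2, 0.2, 0], [0, 0, 0.007]], [255, [7.6, 0.2, 1.5], [0, 0, 0.007]], [255, [7.6, 0.2, 3.5], [0, 0, 0.007]], [255, [7.6, 0.2, 5.5], [0, 0, 0.007]], [255, [7.6, 0.2, 7.2], [0, 0, 0.007]], [255, [7.6, 0.2, 8.2], [0, 0, 0.007]], [255, [7.6, 0.2, 8.2], [0, 0, 0.007]], [255, [7.6, 0.2, 8.2], [0, 0, 0.007]], [255, [7.6, 0.2, 8.2], [0, 0, 0.007]]]'

```text
clock: 13.55
eef_pos: [620.5, -224.8, 68.8]
tcp_rot: [-3.142, -0.001, -0.339]
contact_force: [0.4, -1.1, -3.4]
opening: 0.529
```

```bash
python3 - <<'E'
from h import *
p,d,c=snap('wrist','w7')
a,_,_=snap('side','d7'); b,_,_=snap('scene','s7')
togo(620.1,-223.6,68,-19.4)
o=np.vstack([np.hstack([cv2.resize(p,(400,300)),cv2.resize(a[275:395,300:460],(400,300))]),np.hstack([cv2.resize(b[150:270,130:290],(400,300)),np.zeros((300,400,3),np.uint8)])]); cv2.imwrite('pics/z7.png',o[:,:,::-1])
E
```

```text
t 13.7 tcp [ 620.8 -225.    69.2] yaw -19.46 q6 1.56 F [-0.2 -0.4 -4.9] op 0.53
shift cm [-0.11, -0.11, 0.12] rot [-0.0, -0.0019, -0.0011] deg [-0.0, -0.1, -0.1]
```

View pics/z7.png

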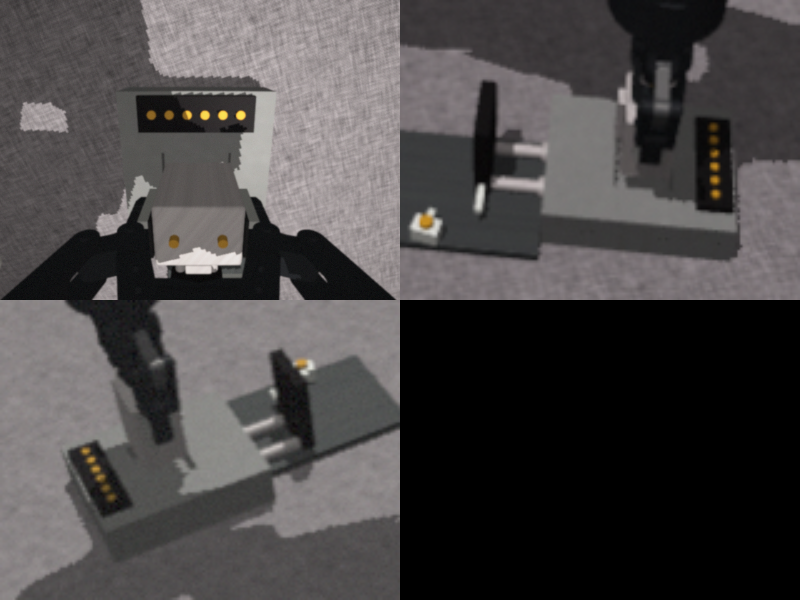

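```bash
python3 - <<'E'
from h import *
p,d,c=load('w7')
q=np.clip(p[200:320,230:420].astype(float)*1.7,0,255).astype(np.uint8)
cv2.imwrite('pics/z7b.png',cv2.resize(q,(800,505),interpolation=cv2.INTER_CUBIC)[:,:,::-1])
E
```

```text
(no output)
```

View pics/z7b.png

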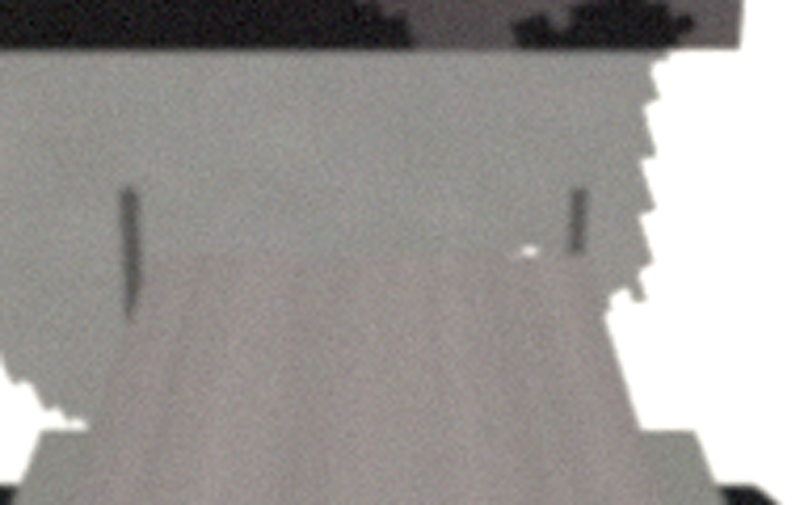

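```bash
python3 - <<'E'
from h import *
p,d,c=load('w7')
s=readout.sense(); t=s['eef_pos']; R=Ro.from_euler('xyz',s['tcp_rot'])
f=lambda x,y,z: R.inv().apply(plane(c,[230+x/4.21],[200+y/4.21],z)-t)[0].round(2)
print('pocket far corners',f(122,187,36),f(587,187,36))
print('block bottom far',f(145,252,t[2]-22.3),f(592,252,t[2]-22.3))
q=np.array([(150,209),(242,209)])*1.6
print('block top far',[ (R.inv().apply(plane(c,[a],[b],t[2]+37.7)-t)[0]).round(2) for a,b in q])
E
```

```text
pocket far corners [ 19.61 -26.3   33.27] [19.59 24.15 33.27]
block bottom far [ 16.42 -22.61  22.33] [16.4  23.45 22.33]
block top far [array([ 16.92, -22.54, -37.67]), array([ 16.9 ,  20.79, -37.67])]
```

>>> play_rows --rows '[[255, [0, -0.13, 0], [0, 0, 0]], [255, [0, -0.13, 0], [0, 0, 0]], [255, [0, -0.13, 0.4], [0, 0, 0]], [255, [0, -0.13, 0.8], [0, 0, 0]], [255, [0, -0.13, 1.1], [0, 0, 0]], [255, [0, -0.13, 1.4], [0, 0, 0]], [255, [0, -0.13, 1.6], [0, 0, 0]], [255, [0, -0.13, 1.6], [0, 0, 0]], [255, [0, -0.13, 1.6], [0, 0, 0]]]'

```text
clock: 14.45
eef_pos: [620.3, -223.6, 51.7]
tcp_rot: [3.142, 0.0, -0.34]
contact_force: [-0.3, -0.1, -4.5]
opening: 0.534
```

```bash
python3 - <<'E'
from h import *
togo(620.1,-223.6,44.3,-19.4)
E
```

```text
t 14.45 tcp [ 620.3 -223.6   51.7] yaw -19.46 q6 1.56 F [-0.3 -0.1 -4.5] op 0.534
shift cm [-0.02, 0.01, 0.74] rot [0.0, 0.0004, -0.0011] deg [0.0, 0.0, -0.1]
```

>>> play_rows --rows '[[255, [0, 0, 0.25], [0, 0, 0]], [255, [0, 0, 0.5], [0, 0, 0]], [255, [0, 0, 0.7], [0, 0, 0]], [255, [0, 0, 0.73], [0, 0, 0]], [255, [0, 0, 0.73], [0, 0, 0]], [255, [0, 0, 0.73], [0, 0, 0]]]'

```text
clock: 14.95
eef_pos: [620.5, -223.6, 44.7]
tcp_rot: [-3.142, 0.0, -0.34]
contact_force: [-0.1, 0.4, -3.4]
opening: 0.534
```

```bash
python3 - <<'E'
from h import *
togo(620.1,-223.6,44.3,-19.4)
E
```

```text
t 14.95 tcp [ 620.5 -223.6   44.7] yaw -19.46 q6 1.56 F [-0.1  0.4 -3.4] op 0.534
shift cm [-0.03, 0.01, 0.04] rot [-0.0, 0.0001, -0.0011] deg [-0.0, 0.0, -0.1]
```

Almost on the floor with no side force. I'll lower the last 0.5 mm, open, pause and lift.

>>> play_rows --rows '[[255, [0, 0, 0.05], [0, 0, 0]], [255, [0, 0, 0.05], [0, 0, 0]], [0, [0, 0, 0.05], [0, 0, 0]], [0, [0, 0, 0.05], [0, 0, 0]], [0, [0, 0, 0.05], [0, 0, 0]], [0, [0, 0, 0.05], [0, 0, 0]], [0, [0, 0, 0.05], [0, 0, 0]], [0, [0, 0, 0.05], [0, 0, 0]], [0, [0, 0, -2], [0, 0, 0]], [0, [0, 0, -5], [0, 0, 0]], [0, [0, 0, -9], [0, 0, 0]], [0, [0, 0, -11], [0, 0, 0]]]'

```text
clock: 15.95
eef_pos: [621.9, -224.2, 158.7]
tcp_rot: [3.142, -0.004, -0.34]
contact_force: [1.3, 0.2, 0.5]
opening: 0.998
```

>>> play_rows --rows '[[0, [-3, 0, 0], [0, 0, 0]], [0, [-6, 0, 0], [0, 0, 0]], [0, [-6, 0, 0], [0, 0, 0]], [0, [-6, 0, 0], [0, 0, 0]]]'

```text
clock: 16.28
eef_pos: [562.7, -203.2, 155.0]
tcp_rot: [-3.142, 0.0, -0.34]
contact_force: [1.0, -0.3, -0.1]
opening: 1.0
```

```bash
python3 - <<'E'
from h import *
togo(620.1,-223.6,44.3,-19.4)
p,d,c=snap('wrist','w8'); a,da,ca=snap('side','d8')
u,v=np.meshgrid(np.arange(150,500),np.arange(0,330)); Q=cloud(c,d,u,v)
t=Q[(Q[:,2]>77)&(Q[:,2]<87)&(np.hypot(Q[:,0]-620,Q[:,1]+224)<40)]; print('trans top',len(t),np.median(t[:,2]),cv2.minAreaRect(t[:,:2].astype(np.float32)))
h=Q[(Q[:,2]>33)&(Q[:,2]<39)]; print('jigtop',cv2.minAreaRect(h[:,:2].astype(np.float32)))
o=np.vstack([p[:, :],]); cv2.imwrite('pics/z8.png',cv2.resize(a[275:395,270:460],(760,480))[:,:,::-1])
E
```

```text
t 16.28 tcp [ 562.7 -203.2  155. ] yaw -19.46 q6 1.56 F [ 1.  -0.3 -0.1] op 1.0
shift cm [6.1, 0.01, 11.07] rot [-0.0, 0.0005, -0.0011] deg [-0.0, 0.0, -0.1]
trans top 6171 80.9278574453032 ((616.9705810546875, -222.9646759033203), (45.8148193359375, 40.17061996459961), 70.52290344238281)
jigtop ((598.81591796875, -215.90509033203125), (110.74626922607422, 176.1106719970703), 70.47026824951172)
```

View pics/w8.png

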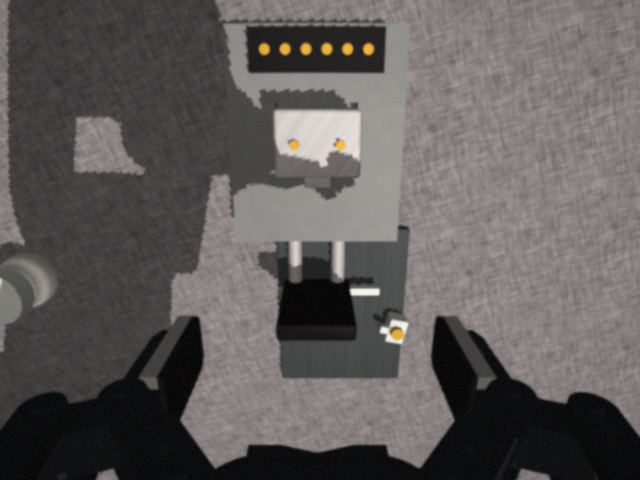

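View pics/z8.png

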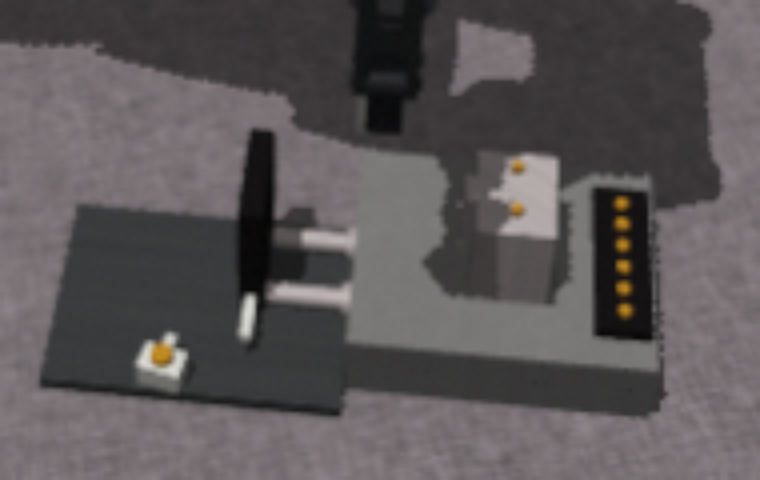

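Seated: the transformer's top reads about 81–82 mm, and its centre is within about 1 mm of the pocket's. In w8 the pointer is at about (366,292) and the index tip at about (383,330). Next I'll measure how far to pull.

```bash
python3 - <<'E'
from h import *
p,d,c=load('w8'); a,da,ca=load('d8')
q=np.clip(p[270:350,340:420].astype(float)*1.2,0,255).astype(np.uint8)
o=np.hstack([cv2.resize(q,(400,400),interpolation=cv2.INTER_CUBIC),cv2.resize(a[345:375,300:340],(400,300),interpolation=cv2.INTER_CUBIC).repeat(1,0)[:300] if 0 else cv2.resize(a[335:375,300:340],(400,400),interpolation=cv2.INTER_CUBIC)])
cv2.imwrite('pics/z9.png',o[:,:,::-1])
for n,(P_,D,C,b) in {'w':(p,d,c,(340,420,270,350)),'s':(a,da,ca,(300,340,335,375))}.items():
    u,v=np.meshgrid(np.arange(b[0],b[1]),np.arange(b[2],b[3])); Q=cloud(C,D,u,v); col=P_[v.ravel(),u.ravel()].astype(int)
    th=np.radians(-19.4); J=np.c_[(Q[:,0]-620)*np.cos(th)+(Q[:,1]+223.6)*np.sin(th)+10, -(Q[:,0]-620)*np.sin(th)+(Q[:,1]+223.6)*np.cos(th),Q[:,2]]
    m=(col.min(1)>120)&(Q[:,2]>11); 
    for k in np.unique(np.round(J[m][:,1]/3)*3): 
        s=J[m][np.abs(J[m][:,1]-k)<1.5]; 
        if len(s)>2: print(n,k,len(s),s.mean(0).round(1),'x',s[:,0].min().round(1),s[:,0].max().round(1))
E
```

```text
w -69.0 37 [-135.5  -68.7   20.7] x -144.9 -131.1
w -66.0 56 [-138.3  -66.1   21.2] x -151.2 -130.5
w -63.0 43 [-137.4  -63.    21. ] x -149.3 -129.9
w -60.0 41 [-136.5  -60.    21.1] x -149.4 -129.3
w -57.0 73 [-139.2  -57.    21.3] x -148.5 -129.4
w -54.0 47 [-141.3  -54.2   20.7] x -148.6 -135.9
w -51.0 29 [-137.5  -51.    21.3] x -140.9 -135.1
w -48.0 5 [-138.8  -49.3   21. ] x -139.9 -137.2
w -45.0 31 [-104.7  -44.9   21.4] x -108.1 -101.9
w -42.0 32 [-104.8  -42.    21.3] x -108.1 -102.1
w -39.0 32 [-104.7  -39.    21.4] x -107.8 -102.1
w -36.0 32 [-104.7  -35.9   21.4] x -108.0 -101.8
w -33.0 32 [-104.7  -33.    21.2] x -108.0 -101.9
w -30.0 30 [-104.6  -30.    21.2] x -107.9 -101.8
w -27.0 28 [-104.2  -26.9   21.5] x -106.7 -102.2
w -24.0 5 [-103.2  -24.8   23.5] x -104.8 -101.2
w -21.0 8 [-93.1 -20.   14.1] x -96.1 -89.9
w -18.0 26 [-92.1 -18.3  17. ] x -95.7 -88.8
w -0.0 11 [ 3.160e+01 -2.000e-01  2.965e+02] x 31.6 31.6
s -72.0 3 [-133.7  -71.7   22.8] x -135.5 -131.7
s -69.0 18 [-139.2  -69.    21.2] x -148.5 -132.2
s -66.0 12 [-142.3  -66.2   20.9] x -150.4 -130.9
s -63.0 11 [-138.3  -62.9   22.1] x -149.3 -129.6
s -60.0 11 [-140.8  -60.3   23.4] x -149.4 -130.1
s -57.0 4 [-137.   -57.5   21.7] x -146.3 -132.0
s -54.0 5 [-140.1  -54.    22.1] x -147.1 -136.2
s -45.0 7 [-105.   -45.2   21.7] x -106.9 -103.1
s -36.0 6 [-104.2  -36.4   22.3] x -106.1 -102.3
s -30.0 5 [-104.9  -30.5   21.6] x -106.7 -103.1
s -24.0 3 [-106.2  -24.5   18.3] x -107.4 -103.7
s -21.0 5 [-94.3 -20.4  17.9] x -95.1 -93.1
```

View pics/z9.png

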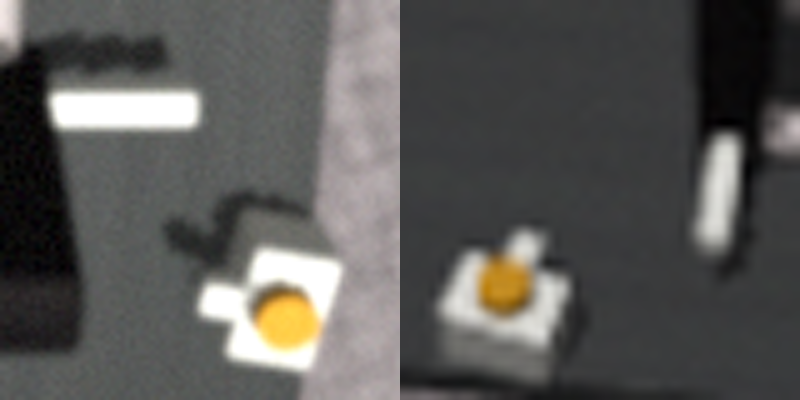

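```bash
python3 - <<'E'
from h import *
th=np.radians(-19.4)
def J(Q): return np.c_[(Q[:,0]-620)*np.cos(th)+(Q[:,1]+223.6)*np.sin(th)+10, -(Q[:,0]-620)*np.sin(th)+(Q[:,1]+223.6)*np.cos(th),Q[:,2]].round(1)
p,d,c=load('w8'); a,da,ca=load('d8')
x=np.array([(204,284),(200,315),(240,292),(236,322),(198,108)])/5.; print(J(plane(c,340+x[:,0]-.4,270+x[:,1]-.4,21)))
x=np.array([(520,232),(548,240),(712,248)])-[400,0]; x=x/10.; print(J(plane(ca,300+x[:,0]-.4,335+x[:,1]-.4,21)))
# handle in wrist
u,v=np.meshgrid(np.arange(250,380),np.arange(270,350)); Q=cloud(c,d,u,v); h=Q[(Q[:,2]>75)&(Q[:,2]<84)]; print('handle',J(np.r_[[h.mean(0)]]),h.mean(0),cv2.minAreaRect(h[:,:2].astype(np.float32)))
hx,hy=620+(-115)*np.cos(th),-223.6-115*np.sin(th); print(hx,hy)
togo(hx,hy,130,70.6)
E
```

```text
[[-135.   -49.5   21. ]
 [-140.6  -49.2   21. ]
 [-136.5  -55.2   21. ]
 [-141.9  -54.9   21. ]
 [-104.7  -47.1   21. ]]
[[-139.4  -48.9   21. ]
 [-134.2  -50.    21. ]
 [-105.   -48.3   21. ]]
handle [[-103.4    0.5   78.5]] [ 513.17482054 -185.41596022   78.54412327] ((512.349365234375, -185.0220184326172), (49.23306655883789, 12.292293548583984), 70.81464385986328)
511.5293943360259 -185.4014698333741
t 16.38 tcp [ 564.6 -203.9  155.1] yaw -19.46 q6 1.56 F [ 1.3 -0.5 -0.6] op 0.999
shift cm [-5.63, 0.02, 2.5] rot [0.001, -0.001, -1.5719] deg [0.1, -0.1, -90.1]
```

>>> play_rows --rows '[[60, [-1, 0, 0], [0, 0, -0.12]], [60, [-2, 0, 0], [0, 0, -0.24]], [60, [-3, 0, 0], [0, 0, -0.36]], [60, [-4, 0, 0], [0, 0, -0.48]], [60, [-5, 0, 0], [0, 0, -0.6]], [60, [-5.6, 0, 0], [0, 0, -0.72]], [60, [-5.6, 0, 0], [0, 0, -0.84]], [60, [-5.6, 0, 0], [0, 0, -0.96]], [60, [-5.6, 0, 0], [0, 0, -1.08]], [60, [-5.6, 0, 0], [0, 0, -1.2]], [60, [-5.6, 0, 0.5], [0, 0, -1.32]], [60, [-5.6, 0, 1], [0, 0, -1.44]]]'

```text
clock: 17.38
eef_pos: [512.6, -185.5, 144.8]
tcp_rot: [3.14, -0.0, 1.106]
contact_force: [-0.2, -0.3, -0.1]
opening: 0.765
```

```bash
python3 - <<'E'
from h import *
togo(511.5,-185.4,100,70.6)
E
```

```text
t 17.38 tcp [ 512.6 -185.5  144.8] yaw 63.38 q6 0.11 F [-0.2 -0.3 -0.1] op 0.765
shift cm [-0.04, -0.11, 4.48] rot [0.0014, -0.0001, -0.126] deg [0.1, -0.0, -7.2]
```

>>> play_rows --rows '[[60, [0, -0.1, 0], [0, 0, -0.126]], [60, [0, -0.1, 1], [0, 0, -0.126]], [60, [0, -0.1, 2], [0, 0, -0.126]], [60, [0, -0.1, 3], [0, 0, -0.126]], [60, [0, -0.1, 3], [0, 0, -0.126]], [60, [0, -0.1, 3], [0, 0, -0.126]]]'

```text
clock: 17.88
eef_pos: [509.7, -184.3, 113.6]
tcp_rot: [-3.139, -0.0, 1.224]
contact_force: [-0.4, 0.2, 0.6]
opening: 0.764
```

```bash
python3 - <<'E'
from h import *
togo(511.5,-185.4,43,70.6)
p,d,c=snap('wrist','w10')
a,_,_=snap('side','d10')
o=np.hstack([cv2.resize(p,(400,300)),cv2.resize(a[255:375,290:450],(400,300))]); cv2.imwrite('pics/z10.png',o[:,:,::-1])
E
```

```text
t 17.88 tcp [ 509.7 -184.3  113.6] yaw 70.15 q6 -0.0 F [-0.4  0.2  0.6] op 0.764
shift cm [-0.04, 0.22, 7.06] rot [-0.0021, -0.0, -0.0078] deg [-0.1, -0.0, -0.4]
```

View pics/z10.png

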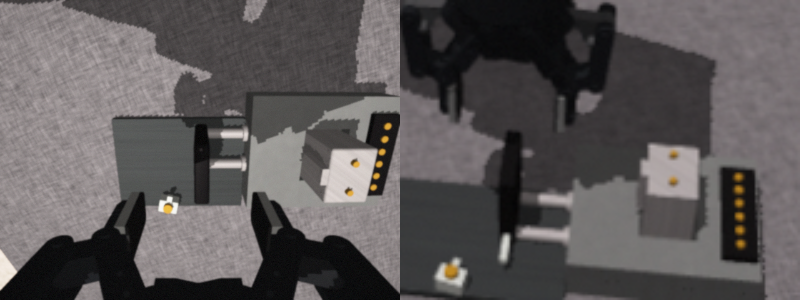

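The blade is centred between the fingers. I'll descend and close.

>>> play_rows --rows '[[60, [0, 0.2, 1.5], [0, 0, -0.008]], [60, [0, 0.2, 3.5], [0, 0, -0.008]], [60, [0, 0.2, 5.5], [0, 0, -0.008]], [60, [0, 0.2, 6.8], [0, 0, -0.008]], [60, [0, 0.2, 7], [0, 0, -0.008]], [255, [0, 0.2, 7], [0, 0, -0.008]], [255, [0, 0.2, 7], [0, 0, -0.008]], [255, [0, 0.2, 7], [0, 0, -0.008]], [255, [0, 0.2, 7], [0, 0, -0.008]], [255, [0, 0.2, 7], [0, 0, -0.008]], [255, [0, 0.2, 7], [0, 0, -0.008]], [255, [0, 0.2, 7], [0, 0, -0.008]]]' --squeeze 70

```text
clock: 18.98
eef_pos: [512.1, -185.2, 45.8]
tcp_rot: [3.141, -0.0, 1.234]
contact_force: [-3.5, 1.3, 7.6]
opening: 0.134
```

```bash
python3 - <<'E'
from h import *
togo(511.5,-185.4,43,70.6)
E
```

```text
t 18.98 tcp [ 512.1 -185.2   45.8] yaw 70.7 q6 -0.01 F [-3.5  1.3  7.6] op 0.134
shift cm [-0.04, -0.05, 0.28] rot [0.0003, -0.0001, 0.0017] deg [0.0, -0.0, 0.1]
```

>>> play_rows --rows '[[255, [0, -0.3, 0], [0, 0, 0]], [255, [0, -0.6, 0], [0, 0, 0]], [255, [0, -1, 0], [0, 0, 0]], [255, [0, -1.4, 0], [0, 0, 0]], [255, [0, -1.8, 0], [0, 0, 0]], [255, [0, -2.2, 0], [0, 0, 0]], [255, [0, -2.6, 0], [0, 0, 0]], [255, [0, -2.9, 0], [0, 0, 0]], [255, [0, -3.1, 0], [0, 0, 0]], [255, [0, -3.2, 0], [0, 0, 0]], [255, [0, -3.2, 0], [0, 0, 0]], [255, [0, -3.2, 0], [0, 0, 0]]]'

```text
clock: 19.98
eef_pos: [484.3, -175.4, 45.9]
tcp_rot: [3.136, -0.0, 1.234]
contact_force: [6.8, -2.2, 1.1]
opening: 0.133
```

```bash
python3 - <<'E'
from h import *
togo(511.5,-185.4,43,70.6)
a,_,_=snap('side','d11'); b,_,_=snap('scene','s11'); p,_,_=snap('wrist','w11')
togo(511.5,-185.4,43,70.6)
o=np.vstack([np.hstack([cv2.resize(a[330:380,280:350],(420,300),interpolation=cv2.INTER_CUBIC),cv2.resize(b[155:215,220:300],(380,300),interpolation=cv2.INTER_CUBIC)]),np.hstack([cv2.resize(p,(400,300)),cv2.resize(a[270:390,270:450],(400,300))])])
cv2.imwrite('pics/z11.png',o[:,:,::-1])
E
```

```text
t 19.98 tcp [ 484.3 -175.4   45.9] yaw 70.7 q6 -0.01 F [ 6.8 -2.2  1.1] op 0.133
shift cm [-0.04, 2.9, 0.3] rot [0.0053, -0.0001, 0.0018] deg [0.3, -0.0, 0.1]
t 20.13 tcp [ 484.3 -175.4   45.9] yaw 70.7 q6 -0.01 F [ 7.4 -1.4  2.6] op 0.129
shift cm [-0.04, 2.89, 0.3] rot [0.0053, -0.0002, 0.0017] deg [0.3, -0.0, 0.1]
```

View pics/z11.png

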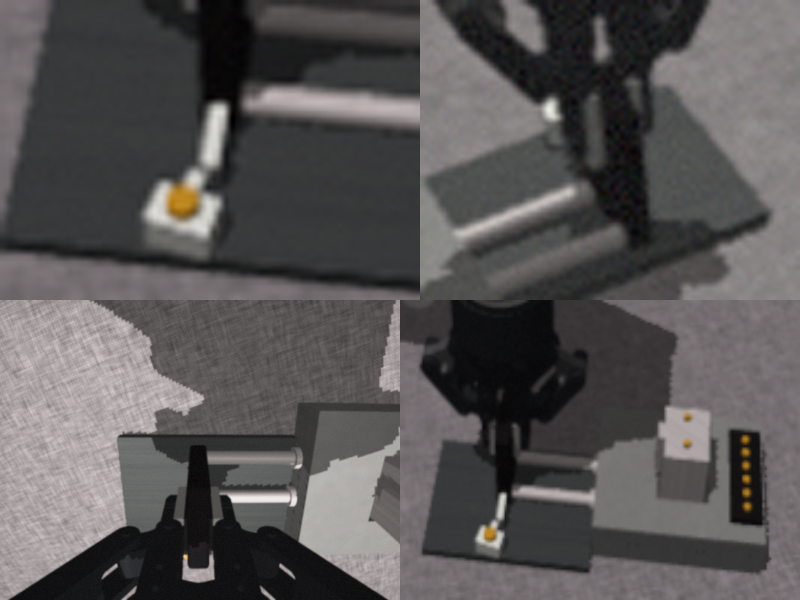

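The pointer is close to the tip but still a few millimetres short (to the right of it in the side view). I'll measure the gap.

```bash
python3 - <<'E'
from h import *
a,d,c=load('d11')
o=cv2.resize(np.clip(a[342:372,300:330]*1.0,0,255).astype(np.uint8),(600,600),interpolation=cv2.INTER_CUBIC)
cv2.imwrite('pics/z12.png',o[:,:,::-1])
E
```

```text
(no output)
```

View pics/z12.png

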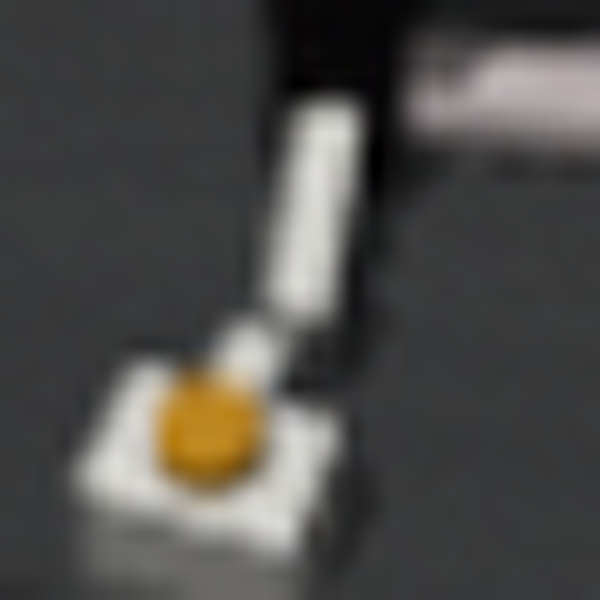

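```bash
python3 - <<'E'
from h import *
th=np.radians(-19.4)
def J(Q): return np.c_[(Q[:,0]-620)*np.cos(th)+(Q[:,1]+223.6)*np.sin(th)+10, -(Q[:,0]-620)*np.sin(th)+(Q[:,1]+223.6)*np.cos(th),Q[:,2]].round(1)
a,d,c=load('d11')
x=np.array([(300,308),(330,105),(258,330),(245,365),(235,320),(285,345)])/20.; print(J(plane(c,300+x[:,0]-.5,342+x[:,1]-.5,21)))
E
```

```text
[[-134.6  -46.4   21. ]
 [-134.9  -24.1   21. ]
 [-138.   -49.1   21. ]
 [-138.6  -52.9   21. ]
 [-140.1  -48.3   21. ]
 [-135.3  -50.4   21. ]]
```

>>> play_rows --rows '[[255, [0, -0.2, 0], [0, 0, 0]], [255, [0, -0.35, 0], [0, 0, 0]], [255, [0, -0.35, 0], [0, 0, 0]], [255, [0, -0.35, 0], [0, 0, 0]], [255, [0, -0.35, 0], [0, 0, 0]], [255, [0, -0.35, 0], [0, 0, 0]]]'

```text
clock: 20.63
eef_pos: [481.2, -174.3, 45.8]
tcp_rot: [3.136, -0.0, 1.234]
contact_force: [7.8, -1.3, 2.3]
opening: 0.128
```

```bash
python3 - <<'E'
from h import *
togo(484.3,-175.4,45.9,70.7)
a,d,c=snap('side','d12')
o=cv2.resize(a[342:372,300:330],(600,600),interpolation=cv2.INTER_CUBIC)
cv2.imwrite('pics/z13.png',o[:,:,::-1])
E
```

```text
t 20.63 tcp [ 481.2 -174.3   45.8] yaw 70.7 q6 -0.01 F [ 7.8 -1.3  2.3] op 0.128
shift cm [-0.0, 0.33, -0.0] rot [0.0056, -0.0002, 0.0001] deg [0.3, -0.0, 0.0]
```

View pics/z13.png

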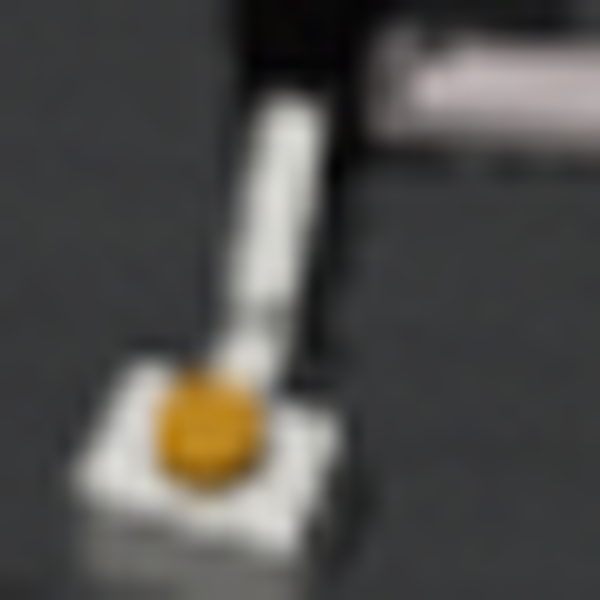

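The pointer's end at (263,305) now meets the tip at (256,328). I'll hold for a moment, check the whole scene, then hand in.

>>> play_rows --rows '[[255, [0, 0, 0], [0, 0, 0]], [255, [0, 0, 0], [0, 0, 0]], [255, [0, 0, 0], [0, 0, 0]], [255, [0, 0, 0], [0, 0, 0]], [255, [0, 0, 0], [0, 0, 0]], [255, [0, 0, 0], [0, 0, 0]]]'

```text
clock: 21.18
eef_pos: [481.2, -174.3, 45.8]
tcp_rot: [3.136, -0.0, 1.234]
contact_force: [7.0, -1.8, 1.3]
opening: 0.131
```

```bash
python3 - <<'E'
from h import *
togo(484.3,-175.4,45.9,70.7)
th=np.radians(-19.4)
def J(Q): return np.c_[(Q[:,0]-620)*np.cos(th)+(Q[:,1]+223.6)*np.sin(th)+10, -(Q[:,0]-620)*np.sin(th)+(Q[:,1]+223.6)*np.cos(th),Q[:,2]].round(1)
a,d,c=snap('side','d14')
x=np.array([(263,305),(290,105),(255,330)])/20.; print(J(plane(c,300+x[:,0]-.5,342+x[:,1]-.5,21)))
u,v=np.meshgrid(np.arange(350,445),np.arange(280,385)); Q=cloud(c,d,u,v); t=Q[(Q[:,2]>77)&(Q[:,2]<86)&(np.hypot(Q[:,0]-618,Q[:,1]+224)<45)]; print(np.median(t[:,2]),cv2.minAreaRect(t[:,:2].astype(np.float32)))
cv2.imwrite('pics/d14v.png',a[:,:,::-1]); print(readout.sense()['qvel'].round(4))
E
```

```text
t 21.18 tcp [ 481.2 -174.3   45.8] yaw 70.7 q6 -0.01 F [ 7.  -1.8  1.3] op 0.131
shift cm [-0.0, 0.33, -0.0] rot [0.0055, -0.0002, -0.0] deg [0.3, -0.0, -0.0]
[[-137.9  -46.4   21. ]
 [-138.5  -24.5   21. ]
 [-138.2  -49.1   21. ]]
80.78200986216751 ((616.062255859375, -223.84458923339844), (50.703304290771484, 38.356544494628906), 70.36921691894531)
[ 0.0005  0.0005 -0.0003  0.0023  0.0002  0.0007]
```

View pics/d14v.png

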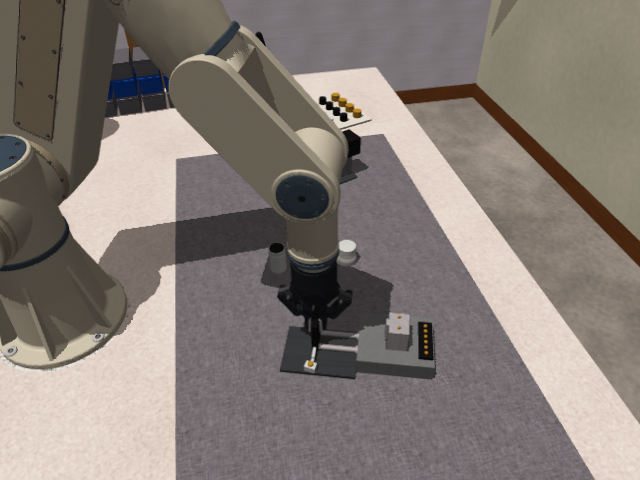

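The pointer and tip agree to within about 0.3 mm. The transformer is upright in the pocket, and the capacitor and jar are where they started.

```bash
python3 -c "
from rig import r
print(r.sign_off())"
```

```text
the job is handed in; nothing more can be done
None
```

The job is done and handed in at about 21 s on the robot's clock; no verdict was reported.

- **Showing:** I held the transformer over the disc with its underside about 55 mm up, ridge towards the lens and then the plain side. Each pose was held still for about 1 s. Camera pictures confirmed the facing both times.
- **Seating:** I set it down in the pocket and let go. The wrist camera put its centre about 1 mm from the pocket's. Its top read about 81 mm; seated it should be 82 mm, and depth readings there run about 1 mm low. It looks upright.
- **Slide:** I gripped the handle and pulled it out about 33 mm. In the last side view the pointer and index tip agreed to about 0.3 mm. The arm was still, with about 7 N of spring pull on it and the grip set to 70 N.
- **Bystanders:** the capacitor and jar stand where they were. The arm hid the knob in the last picture, so I did not recheck it there. The arm stayed well clear of it.
- **Disagreements:** the scene and side cameras differed by about 4 mm in absolute position. I therefore used the wrist camera for the pocket and compared pointer and tip within one view. The index clamp looks turned by a few degrees from the jig, though the text says it is parallel. I lined up on the end of the tip.

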